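Dispense one cap and park it in the bay

TASK

Press the plunger of the cap dispenser fully down once and let it come back up, so that a single blue screw cap comes out of the mouth at the front. Then, with the fingertips, push that cap aside over the worktop into the three-sided staging bay until it lies wholly inside the fence. Only push it, never pick it up; leave the other caps in the magazine, and leave the lone spare cap and everything else on the bench where it is.

Things in the scene. Friction and masses are not known exactly. Their poses are not given: they have to be found in the camera images.
- dispenser: Cap dispenser, fixed: clear square magazine 32 x 33 x 44 mm high, open on top, three caps stacked in it on the worktop; behind it (local +x, to x = +82 mm) an aluminium housing 41 mm wide, 22 mm high with the plunger on its roof, screw feet to y = +-35 mm. Origin on the worktop under the magazine's axis; front is local -x, caps come out there through a slot 25 x 17 mm high at x = -16 mm; z up.
- plunger (a joint): Plunger slide: 0 up (rest), 0.016 m fully down. A spring returns it: 2.5 N to start, 6.5 N fully down, plus damping 25 N s/m (press slowly). It drives a pusher 11 mm high that comes out of the slot three times as far (48 mm), pushes out the lowest cap and goes back in as the plunger rises.
- plunger_top (a point): Centre of the flat top of the black plunger button, 28 mm in diameter; 52 mm behind the magazine's axis (dispenser's local x = +52 mm) and 42 mm above the worktop when up, 26 mm when down (the roof round it is at 22 mm). It moves with the plunger.
- landing (a point): Point on the worktop 48 mm in front of the magazine's axis (dispenser's local x = -48 mm): about where the cap's centre is left by a full press.
- cap_1: The lowest cap of the stack, which a press brings out: blue round screw cap, 22 mm in diameter, 14 mm high, 11 to 18 g, lying flat on the worktop. Origin at the centre of its underside, z up.
- cap_2: The middle cap of the stack, the same shape; it drops to the worktop inside the magazine once the pusher has gone back. It must stay in the magazine.
- cap_3: The top cap of the stack, the same shape. It must stay in the magazine.
- bay: Staging bay, fixed, left of the dispenser (its +y side): three-sided aluminium fence 12 mm high, 6 mm thick, no floor (bare worktop). Inside: local x from -35 to +35 mm, local y from -22 to +24 mm. Origin on the worktop inside it; the mouth faces local -y, towards the space in front of the dispenser, with two flared wings that reach to y = -40 mm, x = +-51 mm. z up.
- spare_cap: Lone cap of the same kind on the worktop, nearer the robot and to the right of the dispenser. Bystander, leave alone.
- timer: White bench timer 60 x 64 x 19 mm lying on the worktop near the robot. Bystander.
- forceps: Steel forceps 128 x 16 x 9 mm lying near the robot. Bystander.
- label_tape: Roll of yellow label tape, 68 mm in diameter, 19 mm high, lying to the right of the dispenser. Bystander.
- marker_black: Black and white marker pen, 137 x 11 x 12 mm, lying on the worktop to the left of the bay. Bystander.

How it is judged:
On the way, in this order (a step that is already met when the one before it is completed fails the run):
1. the plunger is pressed fully down (value of joint plunger above 0.0145 m), for 0.02 s.
2. the plunger is back up and one cap lies out in front of the mouth (value of joint plunger below 0.003 m and x of cap_1 in the frame of dispenser below -0.03 m and horizontal distance between cap_2 and dispenser below 0.008 m), for 0.1 s.
At the end, for the whole second after the job is handed in: The first cap lies flat, upright and at rest on the worktop wholly inside the bay's fence (its centre at least 8 mm in from the mouth line), the other two caps are still in the magazine (within 8 mm of its axis) and the plunger is up (within 3 mm) (y of cap_1 in the frame of bay between -0.014 and 0.016 m and x of cap_1 in the frame of bay between -0.027 and 0.027 m and height (world z) of cap_1 below 0.004 m and angle between cap_1's own z axis and vertical below 0.1 rad and linear speed of cap_1 below 0.02 m/s and horizontal distance between each of cap_2, cap_3 and dispenser below 0.008 m and value of joint plunger below 0.003 m); the robot touches nothing.
It fails at once if the cap is lifted off the worktop (height (world z) of cap_1 above 0.008 m).
It fails at once if a second cap is ejected (plunger pressed more than once) (x of any of cap_2, cap_3 in the frame of dispenser below -0.012 m).
It fails at once if a cap is taken out of the top of the magazine (height (world z) of cap_2 above 0.024 m or height (world z) of cap_3 above 0.038 m).
It fails at once if a bystander is moved more than 15 mm (distance of any of spare_cap, timer, forceps, label_tape, marker_black from where it was at the start of the episode above 0.015 m).
It also fails if it takes over 54 s, if anything falls off the work surface, if the arm or the gripper's body presses on something with over 40 N, if the wrist force passes 120 N, or if a joint passes its speed limit or range.

ROBOT

A 6-joint arm with a two-finger parallel gripper is mounted at the origin on a cart in front of the work surface, level with it; the furniture and walls round the work are solid. World frame = base frame: x ahead of the robot, y to its left, z up, the work surface at z = 0. Lengths are in m, angles in rad, forces in N, time in s.
With the tool pointing down it reaches from about 0.275 to 0.85 m from the base axis. Payload 5.2 kg.
Tool frame: the origin (TCP) lies on the front face of the gripper's body, between the roots of the fingers; the fingertips stand 73 mm ahead of it and the grasp point (between the pads) lies 54 mm ahead of it; z points along the fingers, y is the line along which they close (so a half turn about z gives the same grasp; the last joint's range is limited). The gripper opens to 85 mm and grips with 20 to 120 N. Pads are 22 mm wide; open, the fingers measure 114 mm over their backs; the gripper's body (76 mm by 85 mm) begins 54 mm behind the grasp point. The pads swing forward as they close: fully open they stand 13 mm farther back than shut.
Start: joints at [-1.32, 0.259, 1.535, -0, 1.348, -0.203], TCP at [0.241, -0.494, 0.304] pointing down, gripper open.
Joint ranges: [-3.14, 3.14], [-0.91, 2.08], [0.19, 2.58], [-1.22, 4.36], [0.22, 2.71], [-3.12, 3.12]. Speed limits (rad/s): [2.57, 2.57, 3.14, 3.14, 3.14, 3.14].

INTERFACE

Orientations are given as a rotation vector (axis times angle).
In Python, from workcell import state, grab_frame, sign_off, find_in, tip_of gives the robot as it stands.
- The arm moves only by the shell command python3 -m creep 'ROWS' [FORCE]. ROWS is JSON, a list of rows, each a list of 7 numbers: the shift along the tool's x, y, z in cm, then the turn, a rotation vector about the tool's x, y, z in degrees, then the finger opening in cm, from 0 to 8.54. A call has exactly 5 rows; each row shifts and turns the commanded pose from where the row before left it, along the tool's axes as they then stand; what a row does not reach is not made up. A row lasts 1/12 s, in which the tool goes at most 41.7 mm and 7.16 degrees, less where a joint would pass 70% of its speed; a pose out of reach is approached as far as the arm can. A call with a gripper value outside its range is refused whole. The fingers move at their own pace and stop on an object; FORCE is the grip in N (left out, the last holds). Time passes only in rows, so rows that do not move let the fingers close, or fill a call up. It gives the time, the measured TCP pose, the force, the opening and the grip force at its end, in the units of the state.
- state(): the state, without advancing time (a new reading comes with each control period).
- grab_frame(name): name is "scene" or "top" or "wrist"; returns a dict with "img" (400x640x3 uint8, red, green, blue), "fx", "fy", "cx", "cy" (pixels), "k1" (the pictures are not rectified: a ray, as slopes to the right and down, at radius r is drawn at 1 + k1 r^2 times it, then the intrinsics apply), "R" (3x3) and "t" (3): a world point X has camera coordinates R X + t. Camera axes: x right, y down, z forward; pixel columns grow to the right and rows downward; lengths in m; the calibration is good to about 2 mm. A picture is of the moment at which its call begins. There is no depth.
- sign_off(): hands the job in; it is judged then, once.
Trained networks look in a picture, given as the dict that the camera call returned (one of the last four; its "shot" number tells which), for a name from the list of things; names that differ only in an ending like _2 or _b are one class to them, and where a whole thing is asked for, a point or a joint stands for the part that bears it (a point fixed in the world has none). Each returns a list of dicts, best first, with "conf" (0 to 1); they miss things now and then, are a little off and sometimes report something else, mostly with a low value. They report only what shows in the picture. A call takes as long as a camera call.
- find_in(query, picture): "bbox" ([left, top, right, bottom] in pixels, round what is visible of it).
- tip_of(query, picture): "point" ([column, row] in pixels: a listed point, or the origin of a listed thing).
The state is a dict: "clock": time; "qpos": joint angles; "joint_vel": joint speeds; "joint_torque": joint torques, N m; "tcp_pos": TCP position; "orientation": TCP orientation; "wrist_force": force on the tool from outside, world axes, zero at the start; "ft_torque": the same for the moment, N m; "grip_width": opening from 0.0 (shut) to 1.0 (fully open); "grip_force": force on a finger pad.
Only numpy, scipy, OpenCV 4.12 (cv2) and the standard library are available. Lean on these libraries where they do the work, as an engineer would, in place of code of your own. Each camera call takes 0.05 s, during which the arm holds its last target. There are 200 camera calls.

## Working session

There is one attempt and no reset: what is moved stays moved. The work goes in short steps, Python scripts to look and compute and a shell command to move; the robot and the scene stay as the last step left them, time stands still between calls to the robot, and variables do not carry over. Pictures are saved under pics/ and viewed, at most 13 in all, crops included, and the job is handed in when it is done.

```bash
mkdir -p pics; ls; cat > h.py <<'E'
import numpy as np, cv2
from workcell import state, grab_frame, sign_off, find_in, tip_of
def ray(f,p):
    K=np.array([[f['fx'],0,f['cx']],[0,f['fy'],f['cy']],[0,0,1.]])
    u=cv2.undistortPoints(np.array([[p]],float),K,np.array([f['k1'],0,0,0.]))[0,0]
    R=np.array(f['R']);t=np.array(f['t'])
    return -R.T@t, R.T@np.array([u[0],u[1],1])
def onz(f,p,z):
    c,d=ray(f,p); return c+d*(z-c[2])/d[2]
def proj(f,X):
    K=np.array([[f['fx'],0,f['cx']],[0,f['fy'],f['cy']],[0,0,1.]])
    c=np.array(f['R'])@np.array(X,float)+np.array(f['t']); 
    return cv2.projectPoints(c.reshape(1,1,3),np.zeros(3),np.zeros(3),K,np.array([f['k1'],0,0,0.]))[0][0,0]
def save(f,n): cv2.imwrite('pics/'+n,f['img'][:,:,::-1])
E
python3 - <<'E'
from h import *
np.set_printoptions(precision=4,suppress=True)
s=state();print(s)
Z={'plunger_top':.042,'dispenser':0,'landing':0,'bay':0,'spare_cap':0,'timer':0,'forceps':0,'label_tape':0,'marker_black':0,'cap_1':0}
for c in('top','scene'):
    f=grab_frame(c);save(f,c+'0.png')
    for q,z in Z.items():
        for r in tip_of(q,f)[:3]: print(c,q,round(r['conf'],2),np.round(r['point'],1),onz(f,r['point'],z))
E
```

```text
pics
{'clock': 0.0, 'qpos': array([-1.3198,  0.2593,  1.5361,  0.    ,  1.348 , -0.2028]), 'joint_vel': array([ 0.0012, -0.0004,  0.0001, -0.0003, -0.0013, -0.0008]), 'joint_torque': array([ -0.0015, -44.6031, -29.0576,  -0.0004,   0.0117,  -0.    ]), 'tcp_pos': array([ 0.241 , -0.4939,  0.3031]), 'orientation': array([-3.0592, -0.7064,  0.0001]), 'wrist_force': array([-1.2666, -0.0771,  0.4669]), 'ft_torque': array([ 0.0086,  0.0429, -0.0108]), 'grip_force': 0.0, 'grip_width': 0.9971156688650399}
top plunger_top 0.6 [361.7 143. ] [0.6326 0.0296 0.042 ]
top dispenser 0.92 [357.1 166.9] [0.5815 0.0371 0.    ]
top bay 0.82 [279.2 185.2] [0.5299 0.2307 0.    ]
top spare_cap 0.5 [446.5 236.9] [ 0.4112 -0.188   0.    ]
top timer 0.96 [393.5 243.6] [ 0.3918 -0.0557  0.    ]
top forceps 0.63 [340.6 248.5] [0.3767 0.0742 0.    ]
top label_tape 0.58 [455.5 192. ] [ 0.5245 -0.2118  0.    ]
top label_tape 0.27 [395.7 246.9] [ 0.3839 -0.0612  0.    ]
top marker_black 0.53 [190.1 200. ] [0.4867 0.4537 0.    ]
top cap_1 0.63 [355.1 162.8] [0.5918 0.0423 0.    ]
scene plunger_top 0.56 [304.3 179.7] [0.6285 0.0465 0.042 ]
scene dispenser 0.81 [318.2 200.2] [0.5769 0.0474 0.    ]
scene landing 0.33 [317.4 201.8] [0.5734 0.0541 0.    ]
scene bay 0.67 [276.9 240.3] [0.5358 0.231  0.    ]
scene spare_cap 0.39 [422.6 186.1] [ 0.4099 -0.1975  0.    ]
scene timer 0.9 [402.7 209.7] [ 0.3874 -0.0698  0.    ]
scene forceps 0.7 [371.2 239.5] [0.3742 0.0773 0.    ]
scene forceps 0.54 [421.2 187.9] [ 0.4079 -0.1873  0.    ]
scene label_tape 0.86 [392.5 175.3] [ 0.5046 -0.1866  0.    ]
scene marker_black 0.83 [210.5 308.2] [0.4783 0.4601 0.    ]
scene marker_black 0.72 [419.4 184.5] [ 0.421  -0.1983  0.    ]
scene marker_black 0.66 [372.7 240.7] [0.3689 0.0783 0.    ]
scene cap_1 0.68 [397.4 206.6] [ 0.4053 -0.0715  0.    ]
scene cap_1 0.61 [321.1 188.8] [0.6086 0.003  0.    ]
scene cap_1 0.34 [390.7 173.4] [ 0.5146 -0.1914  0.    ]
```

```bash
python3 - <<'E'
import cv2
a=cv2.imread('pics/top0.png')[110:270,160:480]
b=cv2.imread('pics/scene0.png')[140:340,170:450]
cv2.imwrite('pics/c1.png',cv2.resize(a,(800,400),interpolation=cv2.INTER_CUBIC))
from h import *
R=cv2.Rodrigues(state()['orientation'])[0];print(R.round(3))
d=np.array([.54,.08,.30])-state()['tcp_pos'];print(R.T@d*100)
E
```

```text
[[ 0.899  0.438  0.   ]
 [ 0.438 -0.899  0.   ]
 [ 0.    -0.    -1.   ]]
[ 52.03945232 -38.51724407   0.3932113 ]
```

View pics/c1.png

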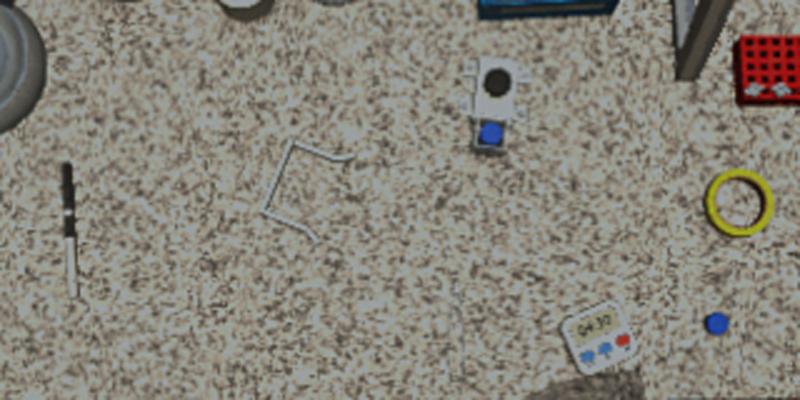

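```bash
R='[3.2,-2.37,0,0,0,0,1.4]'
python3 -m creep '[[1.6,-1.2,0,0,0,0,1.4],[3.0,-2.2,0,0,0,0,1.4],[3.2,-2.37,0,0,0,0,1.4],[3.2,-2.37,0,0,0,0,1.4],[3.2,-2.37,0,0,0,0,1.4]]'
python3 -m creep '[[3.2,-2.37,0,0,0,0,1.4],[3.2,-2.37,0,0,0,0,1.4],[3.2,-2.37,0,0,0,0,1.4],[3.2,-2.37,0,0,0,0,1.4],[3.2,-2.37,0,0,0,0,1.4]]'
python3 -m creep '[[3.2,-2.37,0,0,0,0,1.4],[3.2,-2.37,0,0,0,0,1.4],[3.2,-2.37,0,0,0,-3,1.4],[2.2,-1.9,0,0,0,-6,1.4],[0,0,0,0,0,-7,1.4]]'
python3 -m creep '[[0,0,0,0,0,-7,1.4],[0,0,0,0,0,-7,1.4],[0,0,0,0,0,-7,1.4],[0,0,0,0,0,-7,1.4],[0,0,0,0,0,-7,1.4]]'
python3 -m creep '[[0,0,0,0,0,-7,1.4],[0,0,0,0,0,-7,1.4],[0,0,0,0,0,-5,1.4],[0,0,0,0,0,0,1.4],[0,0,0,0,0,0,1.4]]'
python3 - <<'E'
from h import *
np.set_printoptions(precision=4,suppress=True)
f=grab_frame('wrist');save(f,'w1.png')
Z={'plunger_top':.042,'dispenser':0,'landing':0,'bay':0,'cap_1':0}
for q,z in Z.items():
  for r in tip_of(q,f)[:3]: print(q,round(r['conf'],2),np.round(r['point'],1),onz(f,r['point'],z))
E
```

```text
clock: 1.52
tcp_pos: [0.323, -0.3361, 0.3038]
orientation: [-3.061, -0.705, -0.0]
wrist_force: [1.4, -0.3, -0.3]
grip_width: 0.298
grip_force: 0.0
clock: 1.93
tcp_pos: [0.415, -0.1591, 0.3042]
orientation: [3.061, 0.706, 0.001]
wrist_force: [0.7, -1.2, -1.2]
grip_width: 0.164
grip_force: 0.0
clock: 2.35
tcp_pos: [0.4809, -0.023, 0.304]
orientation: [-2.926, -1.139, -0.003]
wrist_force: [0.1, 0.5, -0.0]
grip_width: 0.162
grip_force: 0.0
clock: 2.77
tcp_pos: [0.4797, -0.0276, 0.304]
orientation: [2.452, 1.963, 0.0]
wrist_force: [-0.6, -0.4, 0.1]
grip_width: 0.161
grip_force: 0.0
clock: 3.18
tcp_pos: [0.4797, -0.0277, 0.304]
orientation: [2.105, 2.332, 0.0]
wrist_force: [0.2, -0.1, -0.5]
grip_width: 0.17
grip_force: 0.0
plunger_top 0.76 [472.1 123.7] [0.633  0.0342 0.042 ]
dispenser 0.96 [414.9 108.9] [0.5855 0.0402 0.    ]
cap_1 0.74 [419.7 110.9] [0.5912 0.0387 0.    ]
cap_1 0.48 [229.6 186.5] [ 0.3853 -0.0699  0.    ]
```

View pics/w1.png

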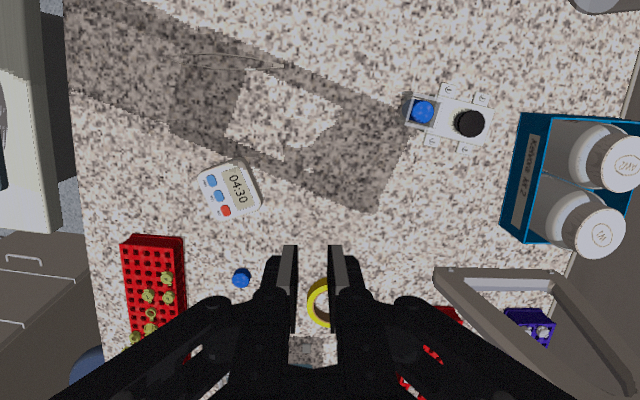

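```bash
python3 - <<'E'
from h import *
np.set_printoptions(precision=3,suppress=True)
f=grab_frame('wrist')
for n,p,z in [('boxA',(520,112),0),('boxB',(501,242),0),('boxAt',(527,113),.06),('boxTopR',(548,116),.06),('f1',(447,89),0),('f2',(481,99),0),('f3',(431,140),0),('f4',(467,147),0),('plu',(470,123),.042)]:
  print(n,onz(f,p,z))
print(-np.array(f['R']).T@f['t'])
f=grab_frame('top')
for q,z in {'plunger_top':.042,'dispenser':0,'bay':0}.items():
  for r in tip_of(q,f)[:1]: print(q,onz(f,r['point'],z))
# bay corners from crop: inner/outer
for p in [(292,145),(265,212),(352,157),(317,240)]:
  print(p,onz(f,(160+p[0]/2.5,110+p[1]/2.5),.012))
save(f,'top1.png')
i=f['img'][100:200,250:420]; cv2.imwrite('pics/c2.png',cv2.resize(i,(800,470),interpolation=cv2.INTER_CUBIC)[:,:,::-1])
E
```

```text
boxA [0.706 0.052 0.   ]
boxB [ 0.729 -0.109  0.   ]
boxAt [0.676 0.052 0.06 ]
boxTopR [0.698 0.052 0.06 ]
f1 [0.617 0.066 0.   ]
f2 [0.657 0.06  0.   ]
f3 [0.61  0.009 0.   ]
f4 [0.654 0.005 0.   ]
plu [0.631 0.035 0.042]
[0.471 0.053 0.374]
plunger_top [0.628 0.03  0.042]
dispenser [0.578 0.036 0.   ]
bay [0.52  0.232 0.   ]
(292, 145) [0.571 0.237 0.012]
(265, 212) [0.503 0.261 0.012]
(352, 157) [0.56  0.177 0.012]
(317, 240) [0.477 0.209 0.012]
```

View pics/c2.png

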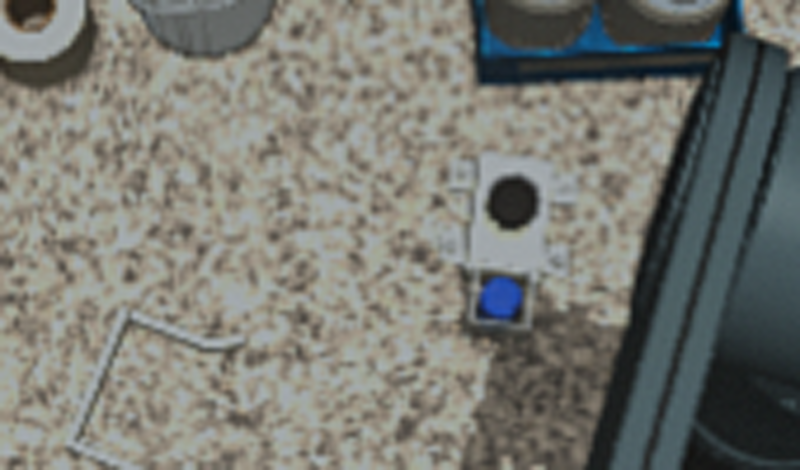

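```bash
cat >> h.py <<'E'
def rel(target,yaw=None):
    s=state();R=cv2.Rodrigues(s['orientation'])[0]
    print('tcp',s['tcp_pos'].round(4),'yaw',np.degrees(np.arctan2(R[1,0],R[0,0])).round(2),'R33',R[2,2].round(4),'F',s['wrist_force'].round(1),'w',round(s['grip_width'],3),'rel cm',(R.T@(np.array(target)-s['tcp_pos'])*100).round(2))
E
python3 -c "
from h import *
rel([.633,.034,.17])"
```

```text
tcp [ 0.4797 -0.0277  0.3039] yaw 95.99 R33 -1.0 F [0.1 0.6 0.1] w 0.166 rel cm [ 4.53 15.89 13.39]
```

```bash
python3 -m creep '[[0.3,1,0.8,0,0,0,0],[0.6,2,1.7,0,0,0,0],[0.6,2.2,1.8,0,0,0,0],[0.6,2.2,1.8,0,0,0,0],[0.6,2.2,1.8,0,0,0,0]]'
python3 -m creep '[[0.6,2.2,1.8,0,0,0,0],[0.6,2.2,1.8,0,0,0,0],[0.6,1.9,1.8,0,0,0,0],[0,0,0,0,0,0,0],[0,0,0,0,0,0,0]]'
python3 - <<'E'
from h import *
rel([.633,.034,.17])
f=grab_frame('wrist');save(f,'w2.png')
for q,z in {'plunger_top':.042,'dispenser':0,'bay':0}.items():
  for r in tip_of(q,f)[:1]: print(q,r['conf'],r['point'],onz(f,r['point'],z))
E
```

```text
clock: 4.15
tcp_pos: [0.5737, 0.01, 0.2234]
orientation: [2.102, 2.334, 0.001]
wrist_force: [0.3, -0.8, 0.7]
grip_width: 0.001
grip_force: 0.0
clock: 4.57
tcp_pos: [0.633, 0.0345, 0.1682]
orientation: [-2.099, -2.333, 0.004]
wrist_force: [0.8, -0.2, 0.3]
grip_width: 0.008
grip_force: 0.0
tcp [0.633  0.0345 0.1682] yaw 96.06 R33 -1.0 F [ 0.8 -0.2  0.3] w 0.008 rel cm [-0.05 -0.   -0.18]
plunger_top 0.63 [315.8, 218.7] [0.63392028 0.03519279 0.042     ]
dispenser 0.64 [248.3, 183.8] [0.58284774 0.04052638 0.        ]
bay 0.57 [29.9, 280.9] [ 0.38983534 -0.06995965  0.        ]
```

View pics/w2.png

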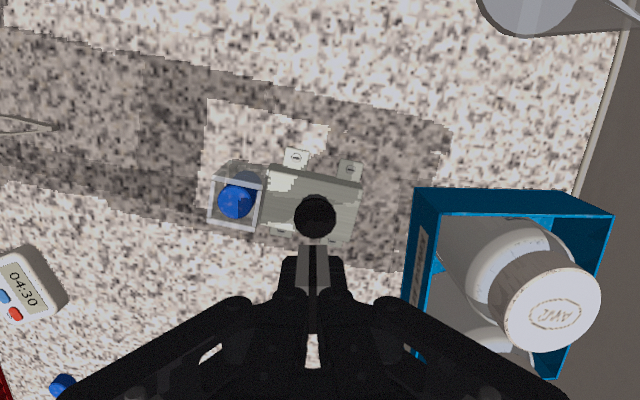

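```bash
python3 -m creep '[[0,0,0.9,0,0,0,0],[0,0,1.2,0,0,0,0],[0,0,1.2,0,0,0,0],[0,0,1.0,0,0,0,0],[0,0,0.5,0,0,0,0]]'
python3 -m creep '[[0,0,0.2,0,0,0,0],[0,0,0.17,0,0,0,0],[0,0,0.17,0,0,0,0],[0,0,0.17,0,0,0,0],[0,0,0.17,0,0,0,0]]'
python3 -m creep '[[0,0,0.17,0,0,0,0],[0,0,0.17,0,0,0,0],[0,0,0.17,0,0,0,0],[0,0,0.17,0,0,0,0],[0,0,0.17,0,0,0,0]]'
```

```text
clock: 5.18
tcp_pos: [0.6318, 0.0337, 0.1203]
orientation: [-2.1, -2.332, 0.003]
wrist_force: [0.8, 0.4, -0.3]
grip_width: 0.004
grip_force: 0.0
clock: 5.6
tcp_pos: [0.6335, 0.0337, 0.1145]
orientation: [2.102, 2.334, 0.001]
wrist_force: [-0.9, -0.2, 1.1]
grip_width: -0.002
grip_force: 0.5
clock: 6.02
tcp_pos: [0.6335, 0.0337, 0.1062]
orientation: [2.101, 2.334, 0.001]
wrist_force: [-0.6, -0.0, 5.4]
grip_width: -0.006
grip_force: 2.8
```

```bash
python3 -m creep '[[0,0,0.15,0,0,0,0],[0,0,0.15,0,0,0,0],[0,0,0.15,0,0,0,0],[0,0,0,0,0,0,0],[0,0,0,0,0,0,0]]'
```

```text
clock: 6.43
tcp_pos: [0.6335, 0.0337, 0.1017]
orientation: [2.101, 2.334, 0.001]
wrist_force: [-0.9, -0.4, 5.9]
grip_width: -0.001
grip_force: 2.7
```

```bash
python3 -m creep '[[0,0,0.1,0,0,0,0],[0,0,0.1,0,0,0,0],[0,0,0.1,0,0,0,0],[0,0,0,0,0,0,0],[0,0,0,0,0,0,0]]'
```

```text
clock: 6.85
tcp_pos: [0.6335, 0.0337, 0.0989]
orientation: [2.101, 2.334, 0.001]
wrist_force: [-0.5, 0.0, 5.6]
grip_width: 0.001
grip_force: 3.1
```

```bash
python3 -m creep '[[0,0,0.1,0,0,0,0],[0,0,0.1,0,0,0,0],[0,0,0,0,0,0,0],[0,0,0,0,0,0,0],[0,0,0,0,0,0,0]]'
```

```text
clock: 7.27
tcp_pos: [0.6336, 0.0337, 0.0983]
orientation: [2.101, 2.334, 0.002]
wrist_force: [-4.5, 0.2, 14.9]
grip_width: 0.001
grip_force: 7.5
```

```bash
python3 -m creep '[[0,0,-0.25,0,0,0,0],[0,0,-0.25,0,0,0,0],[0,0,-0.25,0,0,0,0],[0,0,-0.25,0,0,0,0],[0,0,-0.25,0,0,0,0]]'
python3 -m creep '[[0,0,-0.25,0,0,0,0],[0,0,-0.3,0,0,0,0],[0,0,-0.3,0,0,0,0],[0,0,-0.5,0,0,0,0],[0,0,-1.0,0,0,0,0]]'
python3 -m creep '[[0,0,-2,0,0,0,1],[0,-1,-2.5,0,0,0,1],[0,-2.5,-2,0,0,0,1],[0,-3,-1,0,0,0,1],[0,-3,0,0,0,0,1]]'
python3 -m creep '[[0,-0.5,0,0,0,2,1],[-1,0,0,0,0,5,1],[-2,0,0,0,0,5,1],[-2,0,0,0,0,0,1],[0,0,0,0,0,0,1]]'
python3 - <<'E'
from h import *
rel([.533,.044,.17])
for c in('wrist','top'):
  f=grab_frame(c);save(f,c+'3.png')
  for q,z in {'plunger_top':.042,'dispenser':0,'bay':0,'cap_1':0}.items():
    for r in tip_of(q,f)[:3]: print(c,q,round(r['conf'],2),np.round(r['point']),onz(f,r['point'],z).round(4))
E
```

```text
clock: 7.68
tcp_pos: [0.6335, 0.0337, 0.1089]
orientation: [2.102, 2.334, 0.001]
wrist_force: [1.4, -0.2, 2.4]
grip_width: 0.005
grip_force: 1.2
clock: 8.1
tcp_pos: [0.6319, 0.0338, 0.131]
orientation: [-2.1, -2.332, 0.003]
wrist_force: [0.2, -0.3, -0.0]
grip_width: -0.002
grip_force: 0.0
clock: 8.52
tcp_pos: [0.5391, 0.0235, 0.2104]
orientation: [2.099, 2.332, 0.005]
wrist_force: [0.1, 0.1, -0.8]
grip_width: 0.12
grip_force: 0.0
clock: 8.93
tcp_pos: [0.5318, -0.0292, 0.2079]
orientation: [2.335, 2.099, -0.001]
wrist_force: [0.2, 0.2, 0.1]
grip_width: 0.114
grip_force: 0.0
tcp [ 0.5318 -0.0292  0.2079] yaw 83.9 R33 -1.0 F [0.2 0.2 0.1] w 0.114 rel cm [ 7.3  -0.66  3.78]
wrist plunger_top 0.85 [449.  98.] [0.6333 0.0339 0.042 ]
wrist plunger_top 0.4 [307.  89.] [0.536  0.0492 0.042 ]
wrist dispenser 0.58 [369.  96.] [0.5846 0.0381 0.    ]
wrist cap_1 0.94 [369.  98.] [0.5845 0.0365 0.    ]
wrist cap_1 0.79 [308.  92.] [0.5358 0.0467 0.    ]
wrist cap_1 0.57 [372.  98.] [0.5864 0.036  0.    ]
top plunger_top 0.53 [361. 141.] [0.6378 0.0321 0.042 ]
top dispenser 0.63 [357. 169.] [0.5763 0.0378 0.    ]
top bay 0.67 [278. 188.] [0.5214 0.2343 0.    ]
top bay 0.25 [453. 190.] [ 0.5301 -0.2047  0.    ]
top cap_1 0.63 [357. 163.] [0.5922 0.0385 0.    ]
top cap_1 0.62 [352. 184.] [0.5382 0.0485 0.    ]
```

View pics/wrist3.png

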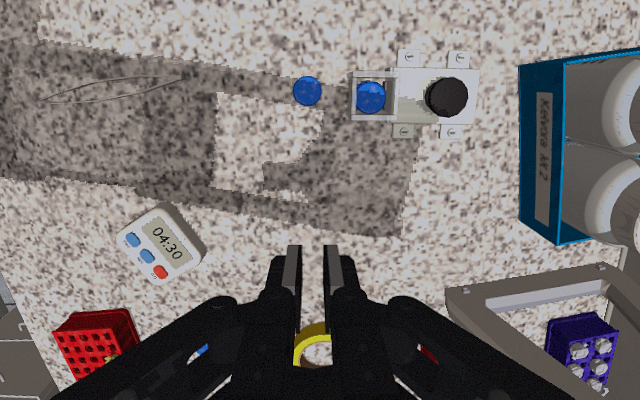

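```bash
python3 -m creep '[[0,0,0,0,0,-3,1],[0,0,0,0,0,-3,1],[0,0,0,0,0,0,1],[0,0,0,0,0,0,1],[0,0,0,0,0,0,1]]'
python3 -c "
from h import *
rel([.5345,.010,.078])"
```

```text
clock: 9.85
tcp_pos: [0.5319, -0.0265, 0.2071]
orientation: [-2.223, -2.22, 0.0]
wrist_force: [0.1, 0.0, -0.3]
grip_width: 0.116
grip_force: 0.0
tcp [ 0.5319 -0.0265  0.2071] yaw 89.93 R33 -1.0 F [ 0.1  0.  -0.3] w 0.116 rel cm [ 3.65  0.25 12.91]
```

```bash
python3 -m creep '[[0.8,0.05,1.0,0,0,0,1],[0.8,0.05,2.0,0,0,0,1],[0.8,0.05,2.5,0,0,0,1],[0.8,0.05,2.5,0,0,0,1],[0.4,0.05,2,0,0,0,1]]'
python3 -m creep '[[0,0,1.2,0,0,0,1],[0,0,0.7,0,0,0,1],[0,0,0,0,0,0,1],[0,0,0,0,0,0,1],[0,0,0,0,0,0,1]]'
python3 - <<'E'
from h import *
rel([.5345,.010,.078])
for c in('wrist',):
  f=grab_frame(c);save(f,c+'4.png')
  for q,z in {'bay':0,'cap_1':0}.items():
    for r in tip_of(q,f)[:3]: print(c,q,round(r['conf'],2),np.round(r['point']),onz(f,r['point'],z).round(4))
E
```

```text
clock: 10.27
tcp_pos: [0.5334, 0.0109, 0.1049]
orientation: [-2.221, -2.22, 0.001]
wrist_force: [-0.6, 0.0, -0.8]
grip_width: 0.12
grip_force: 0.0
clock: 10.68
tcp_pos: [0.5351, 0.0093, 0.0888]
orientation: [2.221, 2.22, 0.001]
wrist_force: [-0.5, -0.5, 0.1]
grip_width: 0.116
grip_force: 0.0
tcp [0.5351 0.0093 0.0888] yaw 89.98 R33 -1.0 F [-0.5 -0.5  0.1] w 0.116 rel cm [ 0.08 -0.06  1.08]
wrist cap_1 0.87 [314. 177.] [0.5353 0.0475 0.    ]
wrist cap_1 0.81 [418. 210.] [0.5885 0.0299 0.    ]
```

View pics/wrist4.png

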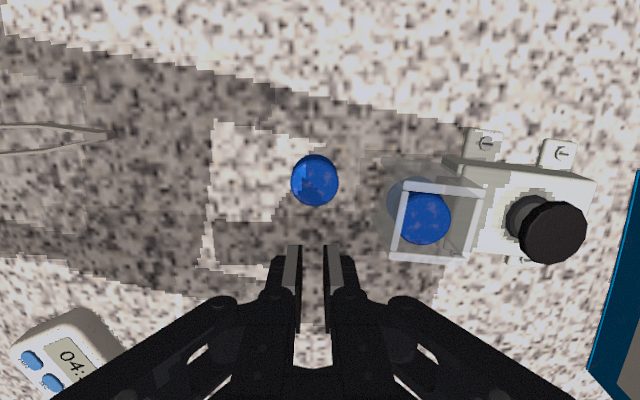

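```bash
python3 -m creep '[[0,0,0.5,0,0,0,1],[0,0,0.5,0,0,0,1],[0.3,0,0.1,0,0,0,1],[0.5,0,0,0,0,0,1],[0.5,0,0,0,0,0,1]]'
python3 -m creep '[[0.5,0,0,0,0,0,1],[0.6,0,0,0,0,0,1],[0.6,-0.1,0,0,0,0,1],[0.7,-0.1,0,0,0,0,1],[0.7,-0.1,0,0,0,0,1]]'
python3 -m creep '[[0.7,-0.15,0,0,0,0,1],[0.7,-0.15,0,0,0,0,1],[0.6,-0.1,0,0,0,0,1],[0.4,-0.05,0,0,0,0,1],[0.2,0,0,0,0,0,1]]'
python3 - <<'E'
from h import *
rel([.525,.21,.078])
for c in('wrist','top'):
  f=grab_frame(c);save(f,c+'5.png')
  for q,z in {'bay':0,'cap_1':0}.items():
    for r in tip_of(q,f)[:3]: print(c,q,round(r['conf'],2),np.round(r['point']),onz(f,r['point'],z).round(4))
E
```

```text
clock: 11.25
tcp_pos: [0.5342, 0.0228, 0.0768]
orientation: [-2.222, -2.221, 0.0]
wrist_force: [-0.6, -0.5, 0.1]
grip_width: 0.113
grip_force: 0.0
clock: 11.67
tcp_pos: [0.5313, 0.0542, 0.0772]
orientation: [2.221, 2.222, 0.0]
wrist_force: [-0.8, 0.1, 0.8]
grip_width: 0.115
grip_force: 0.1
clock: 12.08
tcp_pos: [0.5267, 0.0801, 0.0771]
orientation: [-2.221, -2.222, 0.0]
wrist_force: [-0.3, -0.2, 0.2]
grip_width: 0.116
grip_force: 0.1
tcp [0.5267 0.0801 0.0771] yaw 90.04 R33 -1.0 F [-0.3 -0.2  0.2] w 0.116 rel cm [12.99 -0.16 -0.09]
wrist cap_1 0.87 [313. 215.] [0.5261 0.1027 0.    ]
top bay 0.48 [276. 188.] [0.5221 0.2389 0.    ]
```

View pics/wrist5.png

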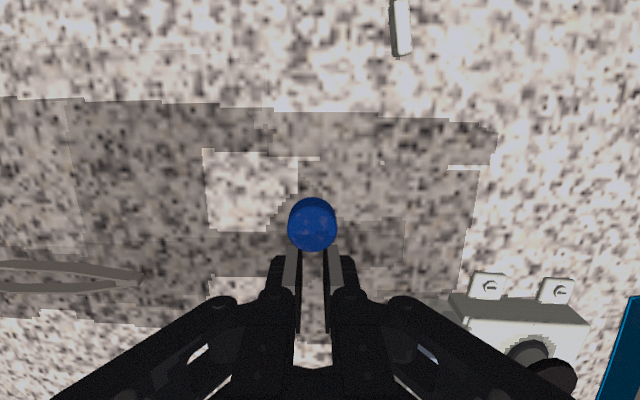

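```bash
python3 -m creep '[[0.4,-0.05,0,0,0,0,1],[0.7,-0.12,0,0,0,0,1],[0.7,-0.12,0,0,0,0,1],[0.7,-0.12,0,0,0,0,1],[0.7,-0.12,0,0,0,0,1]]'
python3 -m creep '[[0.7,-0.12,0,0,0,0,1],[0.4,-0.05,0,0,0,0,1],[0.2,0,0,0,0,0,1],[0,0,0,0,0,0,1],[0,0,0,0,0,0,1]]'
python3 - <<'E'
from h import *
rel([.525,.21,.078])
for c in('wrist','top'):
  f=grab_frame(c);save(f,c+'6.png')
  for q,z in {'bay':0,'cap_1':0}.items():
    for r in tip_of(q,f)[:3]: print(c,q,round(r['conf'],2),np.round(r['point']),onz(f,r['point'],z).round(4))
E
```

```text
clock: 12.8
tcp_pos: [0.5214, 0.1123, 0.0771]
orientation: [-2.221, -2.222, 0.0]
wrist_force: [1.0, -0.3, 0.4]
grip_width: 0.118
grip_force: 0.0
clock: 13.22
tcp_pos: [0.52, 0.1245, 0.0771]
orientation: [2.221, 2.222, 0.0]
wrist_force: [-0.7, 0.2, 0.4]
grip_width: 0.119
grip_force: 0.0
tcp [0.52   0.1245 0.0771] yaw 90.03 R33 -1.0 F [-0.7  0.2  0.4] w 0.119 rel cm [ 8.55  0.51 -0.09]
wrist cap_1 0.73 [313. 216.] [0.5197 0.1468 0.    ]
top bay 0.43 [278. 185.] [0.5303 0.2329 0.    ]
```

View pics/wrist6.png

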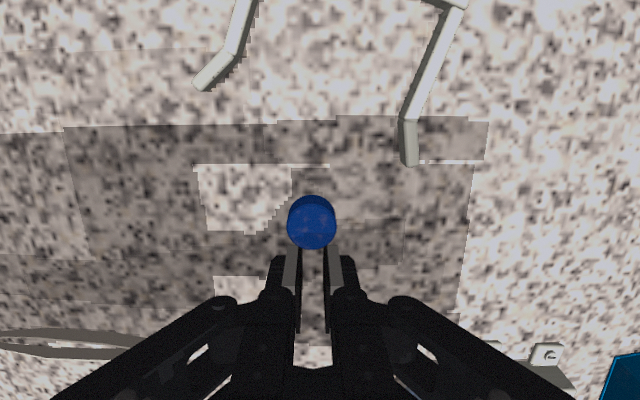

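```bash
python3 - <<'E'
from h import *
f=grab_frame('wrist')
for n,p in dict(Lt=(203,80),Lb=(234,53),Lf=(250,3),Rt=(409,150),Rb=(408,120),Rf=(455,8)).items(): print(n,onz(f,p,.012).round(4))
i=cv2.resize(f['img'][0:180,160:500],None,fx=2.3,fy=2.3,interpolation=cv2.INTER_CUBIC); cv2.imwrite('pics/c6.png',i[:,:,::-1])
E
```

```text
Lt [0.4769 0.2078 0.012 ]
Lb [0.4897 0.2175 0.012 ]
Lf [0.4966 0.2349 0.012 ]
Rt [0.5591 0.1802 0.012 ]
Rb [0.5577 0.1923 0.012 ]
Rf [0.5724 0.2338 0.012 ]
```

View pics/c6.png

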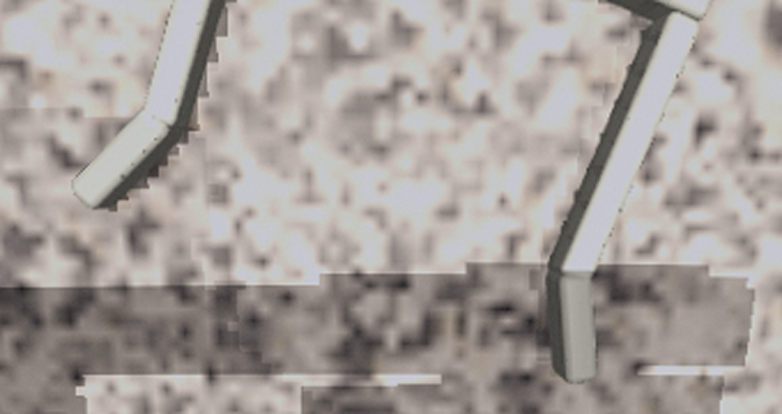

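```bash
python3 -m creep '[[0.4,-0.03,0,0,0,0,1],[0.7,-0.07,0,0,0,0,1],[0.7,-0.07,0,0,0,0,1],[0.7,-0.07,0,0,0,0,1],[0.7,-0.07,0,0,0,0,1]]'
python3 -m creep '[[0.6,-0.06,0,0,0,0,1],[0.3,-0.03,0,0,0,0,1],[0,0,0,0,0,0,1],[0,0,0,0,0,0,1],[0,0,0,0,0,0,1]]'
python3 - <<'E'
from h import *
rel([.525,.204,.078])
f=grab_frame('wrist');save(f,'w7.png')
for r in tip_of('cap_1',f)[:2]: print(round(r['conf'],2),np.round(r['point']),onz(f,r['point'],0).round(4))
E
```

```text
clock: 13.98
tcp_pos: [0.5166, 0.1573, 0.0771]
orientation: [-2.221, -2.222, -0.0]
wrist_force: [-0.2, -0.3, -0.2]
grip_width: 0.115
grip_force: 0.0
clock: 14.4
tcp_pos: [0.5159, 0.1653, 0.0771]
orientation: [2.221, 2.222, -0.0]
wrist_force: [0.6, -0.2, 0.8]
grip_width: 0.116
grip_force: 0.0
tcp [0.5159 0.1653 0.0771] yaw 90.01 R33 -1.0 F [ 0.6 -0.2  0.8] w 0.116 rel cm [ 3.87  0.91 -0.09]
0.56 [311. 217.] [0.5148 0.1869 0.    ]
```

View pics/w7.png

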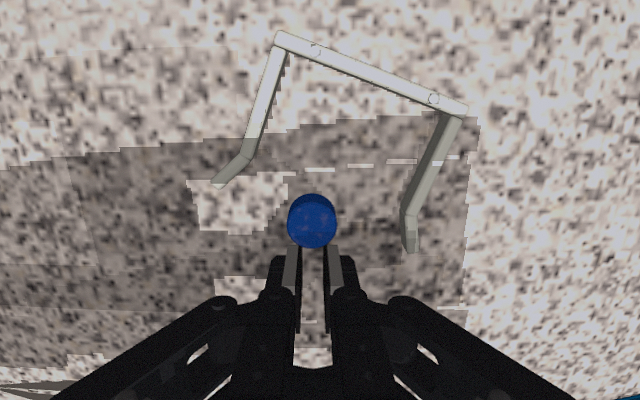

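```bash
python3 - <<'E'
from h import *
f=grab_frame('wrist')
L=np.array([[-38,27],[38,27],[-38,-22],[38,-22]])/1000
W=np.array([onz(f,p,.012)[:2] for p in [(279,39),(459,110),(249,153),(408,207)]])
A,_=cv2.estimateAffinePartial2D(L,W);a=np.arctan2(A[1,0],A[0,0])
print(W.round(4),A[:,2],np.degrees(a),np.hypot(*A[:,0]))
R=np.array([[np.cos(a),-np.sin(a)],[np.sin(a),np.cos(a)]])
print('cap in bay',R.T@(np.array([.5153,.186])-A[:,2]),'local0 world',A[:,2])
E
```

```text
[[0.5029 0.2633]
 [0.574  0.2375]
 [0.4893 0.2199]
 [0.5569 0.1962]] [0.52998894 0.2269759 ] -19.746313486727203 0.9542762348885975
cap in bay [ 1.87588590e-05 -4.35291712e-02] local0 world [0.52998894 0.2269759 ]
```

```bash
python3 -m creep '[[0.4,0.02,0,0,0,1,1],[0.6,0.06,0,0,0,2.5,1],[0.6,0.06,0,0,0,2.5,1],[0.6,0.06,0,0,0,2.5,1],[0.6,0.06,0,0,0,2.5,1]]'
python3 -m creep '[[0.6,0.06,0,0,0,2.5,1],[0.5,0.06,0,0,0,1.5,1],[0.3,0.02,0,0,0,0,1],[0.1,0,0,0,0,0,1],[0,0,0,0,0,0,1]]'
python3 - <<'E'
from h import *
rel([.525,.207,.078])
f=grab_frame('wrist');save(f,'w8.png')
a=np.radians(-19.75);R=np.array([[np.cos(a),-np.sin(a)],[np.sin(a),np.cos(a)]])
for r in tip_of('cap_1',f)[:2]:
  X=onz(f,r['point'],0); print(round(r['conf'],2),np.round(r['point']),X.round(4),'bay',R.T@(X[:2]-[.53,.227]))
E
```

```text
clock: 14.97
tcp_pos: [0.5205, 0.1933, 0.0771]
orientation: [-2.428, -1.994, 0.0]
wrist_force: [-0.4, 0.1, 0.8]
grip_width: 0.119
grip_force: 0.0
clock: 15.38
tcp_pos: [0.5252, 0.2075, 0.0771]
orientation: [-2.492, -1.913, 0.0]
wrist_force: [0.1, 0.5, 1.0]
grip_width: 0.118
grip_force: 0.0
tcp [0.5252 0.2075 0.0771] yaw 75.04 R33 -1.0 F [0.1 0.5 1. ] w 0.118 rel cm [-0.06 -0.   -0.09]
0.7 [313. 217.] [0.5304 0.2284 0.    ] bay [-0.00015322  0.00147325]
```

View pics/w8.png

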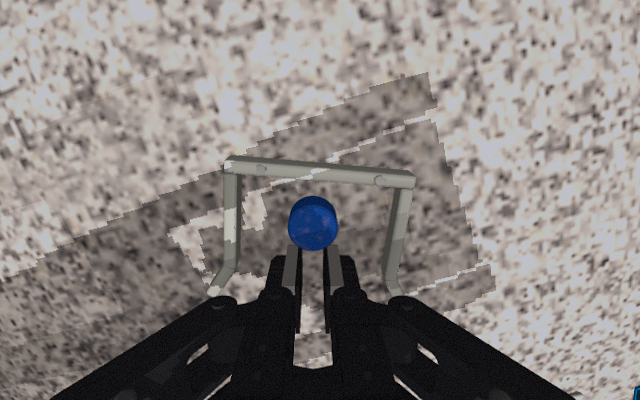

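Cap at (313,222) lies centred inside the fence. Back off straight and lift away, then a final check.

```bash
python3 -m creep '[[-0.4,0,0,0,0,0,1],[-0.7,0,0,0,0,0,1],[-0.7,0,-0.8,0,0,0,1],[0,0,-2,0,0,0,1],[0,0,-3,0,0,0,1]]'
python3 -m creep '[[0,0,-3,0,0,0,1],[0,0,-2,0,0,0,1],[-1,0,-1,0,0,0,1],[0,0,0,0,0,0,1],[0,0,0,0,0,0,1]]'
python3 - <<'E'
from h import *
rel([.525,.207,.078])
f=grab_frame('wrist')
a=np.radians(-19.75);R=np.array([[np.cos(a),-np.sin(a)],[np.sin(a),np.cos(a)]])
for q in('cap_1','bay'):
 for r in tip_of(q,f)[:3]:
  X=onz(f,r['point'],0); print(q,round(r['conf'],2),np.round(r['point']),X.round(4),'bay',R.T@(X[:2]-[.53,.227]))
f=grab_frame('scene')
for q in('plunger_top','cap_1'):
 for r in tip_of(q,f)[:3]: print(q,round(r['conf'],2),np.round(r['point']),onz(f,r['point'],.042 if q!='cap_1' else 0).round(4))
E
```

```text
clock: 15.9
tcp_pos: [0.5184, 0.1884, 0.1337]
orientation: [-2.491, -1.909, 0.009]
wrist_force: [1.2, 0.0, 0.8]
grip_width: 0.117
grip_force: 0.0
clock: 16.32
tcp_pos: [0.5175, 0.1792, 0.1951]
orientation: [2.494, 1.911, 0.0]
wrist_force: [-0.3, 0.1, -0.4]
grip_width: 0.121
grip_force: 0.0
tcp [0.5175 0.1792 0.1951] yaw 74.93 R33 -1.0 F [-0.3  0.1 -0.4] w 0.121 rel cm [ 2.87 -0.   11.71]
cap_1 0.89 [313. 126.] [0.5304 0.2275 0.    ] bay [0.00017893 0.00062828]
cap_1 0.53 [417. 306.] [0.5827 0.0375 0.    ] bay [ 0.11365673 -0.1605635 ]
plunger_top 0.59 [306. 178.] [0.6325 0.0373 0.042 ]
cap_1 0.66 [278. 243.] [0.5278 0.2353 0.    ]
```

```bash
python3 -c "
from workcell import sign_off
print(sign_off())"
```

```text
the job is handed in; nothing more can be done
None
```

I pressed the plunger fully down once and let it come back up. The one cap that came out was pushed into the staging bay, about 1 mm from its centre by the last camera check, and the job is handed in; the hand-in call gave no verdict.

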